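# Sort the loose hardware on the repair bench into its sample trays

### The job

Sort the loose steel parts on the bench into the three black trays: the two hexagon nuts, the two square key bars and the one round collar each go into the tray whose ledge carries a sample of the same kind. Every part must end up lying flat on the floor of its tray, beside its fellow and not on top of it or on the rim. Leave the little white bottle and the amber jar standing where they are.

Things in the scene. Friction and masses are not known exactly. Their poses are not given: they have to be found in the camera images.
- nut_a: Loose plain steel hexagon nut lying flat, 30 mm across flats, 34.6 mm across corners, 18 mm high, bore about 20 mm, about 64 g. Origin: its centre, 9 mm above what it lies on; z is the bore axis; x is square to one pair of flats (the others at every 60 degrees).
- nut_b: Loose plain steel hexagon nut lying flat, 30 mm across flats, 34.6 mm across corners, 18 mm high, bore about 20 mm, about 64 g. Origin: its centre, 9 mm above what it lies on; z is the bore axis; x is square to one pair of flats (the others at every 60 degrees).
- key_a: Loose plain steel square bar (machine key) lying down, 64 mm long (x), 16 by 16 mm in section, about 130 g. Origin: its centre, 8 mm above what it lies on; x along its length.
- key_b: Loose plain steel square bar (machine key) lying down, 64 mm long (x), 16 by 16 mm in section, about 130 g. Origin: its centre, 8 mm above what it lies on; x along its length.
- collar: Loose plain steel round shaft collar lying flat, outside diameter 50 mm, bore 25 mm, 15 mm high, about 170 g. Origin: its centre, 7.5 mm above what it lies on; z is the bore axis.
- tray_nut: Black tray, 98 (x) by 148 (y) by 18 mm high, walls and floor 4 mm thick, inside 90 by 140 mm. A black ledge, 58 by 110 mm and 18 mm high, adjoins its +x side; at its middle, 78 mm out, is fixed a sample hexagon nut (18 mm high). Origin: centre of the tray's underside, ledge not counted; x across towards the ledge, y along the tray, z up. Fixed; yaw within 0.12 rad.
- tray_key: Black tray, 98 (x) by 148 (y) by 18 mm high, walls and floor 4 mm thick, inside 90 by 140 mm. A black ledge, 58 by 110 mm and 18 mm high, adjoins its +x side; at its middle, 78 mm out, is fixed a sample square bar (64 by 16 by 16 mm, along y). Origin: centre of the tray's underside, ledge not counted; x across towards the ledge, y along the tray, z up. Fixed; yaw within 0.12 rad.
- tray_collar: Black tray, 98 (x) by 148 (y) by 18 mm high, walls and floor 4 mm thick, inside 90 by 140 mm. A black ledge, 58 by 110 mm and 18 mm high, adjoins its +x side; at its middle, 78 mm out, is fixed a sample round collar (15 mm high, 50 mm across). Origin: centre of the tray's underside, ledge not counted; x across towards the ledge, y along the tray, z up. Fixed; yaw within 0.12 rad.
- bottle: Bystander: small loose white bottle with a black cap standing among the parts, 36 mm across, 58 mm tall, light (50 g). Origin: centre of its underside, z up.
- jar: Bystander: small loose amber glass jar with a white lid standing among the parts, 44 mm across, 42 mm tall. Origin: centre of its underside, z up. Unlisted, also among the parts: a flat red tin (51 mm across, 21 mm high) and a stubby orange screwdriver (70 mm long, 22 mm high).
Mind the look-alikes: they are no part of the job. Leave any blue or pink look-alike of the tray_key alone.

How it is judged:
At the end, for the whole second after the job is handed in: Both nuts in the nut tray, both key bars in the key tray and the collar in the collar tray: each part's centre inside the tray's inner walls (within 45 mm along x and 70 mm along y of its centre), its height within 4 mm of lying on the tray floor, flat within 0.15 rad, and at rest (x of nut_a in the frame of tray_nut between -0.045 and 0.045 m and y of nut_a in the frame of tray_nut between -0.07 and 0.07 m and z of nut_a in the frame of tray_nut between 0.009 and 0.017 m and angle between the z axis of each of nut_a, nut_b and the z axis of tray_nut, either way round below 0.15 rad and linear speed of each of nut_a, nut_b, key_a, key_b, collar below 0.02 m/s and angular speed of each of nut_a, nut_b, key_a, key_b, collar below 0.3 rad/s and x of nut_b in the frame of tray_nut between -0.045 and 0.045 m and y of nut_b in the frame of tray_nut between -0.07 and 0.07 m and z of nut_b in the frame of tray_nut between 0.009 and 0.017 m and x of key_a in the frame of tray_key between -0.045 and 0.045 m and y of key_a in the frame of tray_key between -0.07 and 0.07 m and z of key_a in the frame of tray_key between 0.008 and 0.016 m and angle between the x axis of each of key_a, key_b and the z axis of tray_key, either way round above 1.42 rad and x of key_b in the frame of tray_key between -0.045 and 0.045 m and y of key_b in the frame of tray_key between -0.07 and 0.07 m and z of key_b in the frame of tray_key between 0.008 and 0.016 m and x of collar in the frame of tray_collar between -0.045 and 0.045 m and y of collar in the frame of tray_collar between -0.07 and 0.07 m and z of collar in the frame of tray_collar between 0.0075 and 0.0155 m and angle between the z axis of collar and the z axis of tray_collar, either way round below 0.15 rad); the robot touches nothing.
It fails at once if the bottle is pushed more than 30 mm from its place or tipped over (distance of bottle from where it was at the start of the episode above 0.03 m or angle between bottle's own z axis and vertical above 0.5 rad).
It fails at once if the jar is pushed more than 30 mm from its place or tipped over (distance of jar from where it was at the start of the episode above 0.03 m or angle between jar's own z axis and vertical above 0.5 rad).
It also fails if it takes over 136 s, if anything falls off the work surface, if the arm or the gripper's body presses on something with over 40 N, if the wrist force passes 120 N, or if a joint passes its speed limit or range.

### The arm

A 6-joint arm with a two-finger parallel gripper is mounted at the origin on the work surface. World frame = base frame: x ahead of the robot, y to its left, z up, the work surface at z = 0. Lengths are in m, angles in rad, forces in N, time in s.
With the tool pointing down it reaches from about 0.275 to 0.75 m from the base axis. Payload 10.2 kg.
Tool frame: the origin (TCP) lies at the very end of the fingers, on their centre line; the grasp point (between the pads) lies 19 mm behind it; z points along the fingers, x is the direction in which the jaws open and shut, and the axes are right-handed (so a half turn about z gives the same grasp; the last joint's range is limited). The gripper opens to 85 mm and grips with 20 to 120 N. Pads are 22 mm wide; open, the fingers measure 114 mm over their backs; the gripper's body (76 mm by 85 mm) begins 54 mm behind the grasp point. The pads swing forward as they close: fully open they stand 13 mm farther back than shut.
Start: joints at [-1.487, 0.313, 1.498, -0, 1.331, -0.223], TCP at [0.159, -0.5, 0.231] pointing down, gripper open.
Joint ranges: [-2.94, 2.94], [-0.97, 2.17], [0.19, 2.56], [-1.23, 4.37], [0.02, 3.11], [-2.88, 2.88]. Speed limits (rad/s): [2.39, 2.39, 3.01, 3.14, 3.14, 3.14].

### API

Orientations are given as a 3x3 rotation matrix whose columns are the frame's x, y, z axes.
In Python, from cell import manip, cams, cut_out, spot_point gives the robot as it stands.
- The arm moves only by the shell command python3 -m handwheel 'ROWS' [OPENING] [FORCE]. ROWS is JSON, a list that holds one entry, the list of rows, each a list of 6 numbers: the shift along the tool's x, y, z in m, then the turn, a rotation vector about the tool's x, y, z in rad. A call has 1 to 12 rows; each row shifts and turns the pose as measured when the row begins, along the tool's axes as they then stand; what a row does not reach is not made up. A row lasts 1/10 s, in which the tool goes at most 50 mm and 8.59 degrees, less where a joint would pass 70% of its speed; a pose out of reach is approached as far as the arm can. A call is refused whole if a number of a shift passes 0.05 or a number of a turn 0.15, either way. A call with a gripper value outside its range is refused whole. OPENING is the gripper command: -1 is shut, 1 is fully open, values between are in proportion, set as the call begins (- or left out, the last holds). The fingers move at their own pace and stop on an object; FORCE is the grip in N (left out, the last holds). Time passes only in rows, so rows that do not move let the fingers close. It gives the time, the measured TCP pose, the force and the opening at its end, in the units of the state.
- manip.read_state(): the state, without advancing time (a new reading comes with each control period).
- cams.camera(name): name is "side" or "top"; returns (picture, depth): 480x640x3 uint8, red, green, blue; 480x640 float32, m along the optical axis (not along the pixel's ray), 0 where there is no reading.
- cams.get_calibration(name): a dict with "intrinsics" (3x3 intrinsics, pixels), "view" (4x4, takes a point from world to camera coordinates). Camera axes: x right, y down, z forward; pixel columns grow to the right and rows downward; lengths in m; the calibration is good to about 2 mm. A picture is of the moment at which its call begins. get_calibration takes no time and is no camera call.
- manip.job_done(): hands the job in, once; it reports no verdict.
Trained networks look in the newest picture that a camera, given by its name, has taken for a name from the list of things; names that differ only in an ending like _2 or _b are one class to them, and where a whole thing is asked for, a point or a joint stands for the part that bears it (a point fixed in the world has none). Each returns a list of dicts, best first, with "p" (0 to 1); they miss things now and then, are a little off and sometimes report something else, mostly with a low value. They report only what shows in the picture. A call takes as long as a camera call. They do not tell look-alikes from the thing itself.
- cut_out(camera, label): "mask" (480x640 bool, what is visible of it) and "at" ([row, column] in pixels, amid what is visible of it).
- spot_point(camera, label): "at" ([row, column] in pixels: a listed point, or the origin of a listed thing).
The state is a dict: "time_s": time; "qpos": joint angles; "dq": joint speeds; "effort": joint torques, N m; "eef_pos": TCP position; "tool_rot": TCP orientation; "ft_force": force on the tool from outside, world axes, zero at the start; "wrist_torque": the same for the moment, N m; "width": opening from 0.0 (shut) to 1.0 (fully open).
Only numpy, scipy, OpenCV 4.12 (cv2) and the standard library are available. Lean on these libraries where they do the work, as an engineer would, in place of code of your own. Each camera call takes 0.05 s, during which the arm holds its last target. There are 200 camera calls.

## Working session

There is one attempt and no reset: what is moved stays moved. The work goes in short steps, Python scripts to look and compute and a shell command to move; the robot and the scene stay as the last step left them, time stands still between calls to the robot, and variables do not carry over. Pictures are saved under pics/ and viewed, about 12 in all and at most 16, crops included, and the job is handed in when it is done.

```bash
mkdir -p pics; ls; cat > h.py <<'E'
import numpy as np, cv2
from cell import manip, cams, cut_out, spot_point
def shot(n):
    p,d=cams.camera(n); return p,d
def world(cam,d=None,z=None,at=None):
    pass
def cal(cam):
    c=cams.get_calibration(cam); return np.array(c["intrinsics"]),np.array(c["view"])
def cloud(cam,d):
    K,V=cal(cam); v,u=np.mgrid[:480,:640]
    P=np.stack([(u-K[0,2])/K[0,0]*d,(v-K[1,2])/K[1,1]*d,d],-1)
    return (P-V[:3,3])@V[:3,:3]   # R^T (p-t)
def onplane(cam,at,z):
    K,V=cal(cam); R=V[:3,:3]; o=-R.T@V[:3,3]
    r=R.T@np.linalg.solve(K,[at[1],at[0],1.]); return o+r*(z-o[2])/r[2]
E
python3 - <<'E'
from h import *
for n in("top","side"):
    p,d=shot(n); cv2.imwrite(f"pics/{n}0.png",p[...,::-1]); np.savez(f"{n}0.npz",p=p,d=d)
    K,V=cal(n); print(n,K[0],K[1],(-V[:3,:3].T@V[:3,3]).round(3),V[:3,:3].round(2).tolist())
    for l,z in(("nut_a",.018),("key_a",.016),("collar",.015),("tray_nut",.004),("tray_key",.004),("tray_collar",.004),("bottle",.05),("jar",.04)):
        for r in cut_out(n,l):
            a=r["at"]; print(l,round(r["p"],2),np.round(a),int(r["mask"].sum()),onplane(n,a,z).round(3))
print(manip.read_state())
E
```

```text
pics
top [522.62104515   0.         322.11073325] [  0.         522.62104515 241.06436472] [0.361 0.082 1.247] [[-0.03, -1.0, 0.01], [-1.0, 0.03, -0.08], [0.08, -0.02, -1.0]]
key_a 0.69 [221. 412.] 215 [ 0.503 -0.153  0.016]
key_a 0.58 [217. 354.] 180 [ 0.517 -0.015  0.016]
collar 0.62 [220. 243.] 310 [0.515 0.248 0.015]
tray_nut 0.85 [149. 344.] 3720 [0.684 0.004 0.004]
tray_nut 0.43 [155. 265.] 3679 [0.674 0.195 0.004]
tray_key 0.93 [308. 441.] 2562 [ 0.295 -0.215  0.004]
tray_key 0.68 [157. 266.] 3649 [0.67  0.192 0.004]
tray_key 0.66 [296. 167.] 4028 [0.341 0.432 0.004]
tray_collar 0.84 [149. 423.] 3714 [ 0.68  -0.188  0.004]
bottle 0.77 [212. 470.] 256 [ 0.516 -0.28   0.05 ]
jar 0.54 [257. 258.] 263 [0.426 0.211 0.04 ]
side [486.62270708   0.         321.39297083] [  0.         486.62270708 244.17961948] [ 0.43  -0.589  0.695] [[1.0, -0.07, 0.01], [-0.04, -0.71, -0.7], [0.05, 0.7, -0.71]]
nut_a 0.93 [377. 308.] 355 [ 0.438 -0.205  0.018]
nut_a 0.59 [223. 334.] 228 [0.508 0.142 0.018]
key_a 0.65 [285. 351.] 319 [ 0.524 -0.024  0.016]
key_a 0.62 [349. 346.] 490 [ 0.502 -0.157  0.0
[... 564 characters left out ...]
        1.33100684e+00, -2.23400880e-01]), 'dq': array([-4.33490342e-04,  1.95512830e-05,  4.27440533e-04,  6.33469886e-04,
       -2.08807039e-03,  1.44934949e-03]), 'effort': array([-2.54491519e-03, -4.12169766e+01, -2.59893304e+01, -3.77863535e-04,
        4.98396639e-04,  1.13527005e-05]), 'eef_pos': array([ 0.15852455, -0.50050288,  0.23129928]), 'tool_rot': array([[ 3.01977174e-01, -9.53315156e-01, -5.70994111e-06],
       [-9.53315156e-01, -3.01977174e-01,  9.52628461e-07],
       [-2.63242703e-06,  5.15570135e-06, -1.00000000e+00]]), 'ft_force': array([-0.09501867, -0.82239985, -0.99544262]), 'wrist_torque': array([-0.04346594, -0.01466116,  0.03546457]), 'width': 0.9963602132457525}
```

View pics/top0.png

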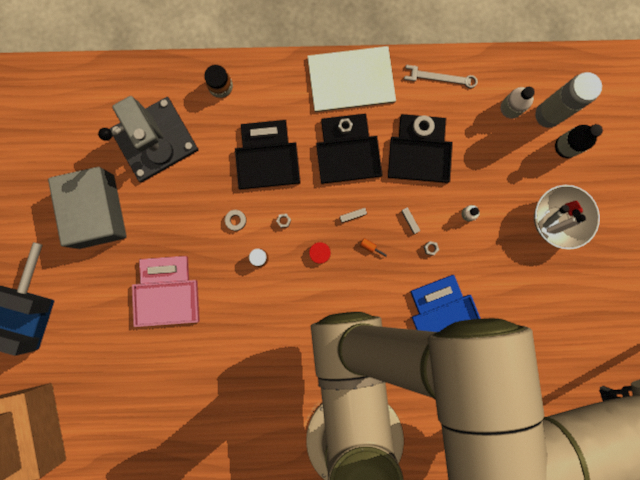

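View pics/side0.png

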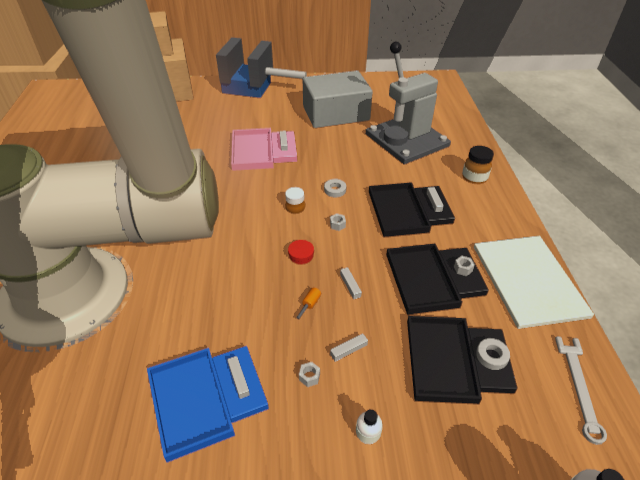

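The top picture shows the nuts at (row, col) (221,283) and (249,431), the keys at (215,353) and (221,411), and the collar at (220,235). The bystanders are the bottle at (213,470), the jar at (258,258), the red tin at (253,320) and the screwdriver at (247,372). The black trays are key (168,267), nut (160,348) and collar (160,420).

Possible mix-ups:
- **Key tray:** the blue (310,441) and pink (300,165) trays look like the black one (168,267). I choose black.
- **Nuts, keys and collar:** the fixed samples on the ledges at (125,345), (131,263) and (126,424). I choose the loose parts.

```bash
cat > meas.py <<'E'
from h import *
def part(cam,d,guess,h,r=.05):
    P=cloud(cam,d); m=(d>0)&(np.hypot(P[...,0]-guess[0],P[...,1]-guess[1])<r)&(P[...,2]>h*.55)&(P[...,2]<h+.012)
    n,l=cv2.connectedComponents(m.astype(np.uint8)); 
    if n<2: return None
    best=min(range(1,n),key=lambda k:np.linalg.norm(P[l==k].mean(0)[:2]-guess[:2])-(l==k).sum()*1e-4)
    Q=P[l==best]; rc=cv2.minAreaRect((Q[:,:2]*1000).astype(np.float32))
    (cx,cy),(w,hh),a=rc
    if hh>w: a+=90;w,hh=hh,w
    return np.round([cx,cy],1),np.round([w,hh],1),round((a+90)%180-90,1),len(Q),(np.median(Q[:,2])*1000).round(1)
G={"nutA":(.508,.142,.018),"nutB":(.438,-.205,.018),"keyA":(.517,-.015,.016),"keyB":(.503,-.153,.016),"collar":(.517,.252,.015),"bottle":(.516,-.29,.058),"jar":(.43,.204,.042),"tin":(.43,.07,.021),"drv":(.45,-.06,.022)}
E
python3 - <<'E'
from meas import *
for n in("top","side"):
    z=np.load(n+"0.npz"); p,d=z["p"],z["d"]
    for k,g in G.items(): print(n,k,part(n,d,g[:2],g[2]))
    P=cloud(n,d); blk=p.max(-1)<60
    for k,g in {"tkey":(.65,.192),"tnut":(.667,.0),"tcol":(.667,-.18)}.items():
        m=blk&(abs(P[...,0]-g[0])<.12)&(abs(P[...,1]-g[1])<.092)&(P[...,2]>-.01)&(P[...,2]<.03)
        for nm,mm in(("all",m),("floor",m&(P[...,2]<.010)),("rim",m&(P[...,2]>.012))):
            nn,l,s,c=cv2.connectedComponentsWithStats(mm.astype(np.uint8)); i=1+np.argmax(s[1:,4]); Q=P[l==i]
            rc=cv2.minAreaRect((Q[:,:2]*1000).astype(np.float32)); print(n,k,nm,np.round(rc[0],1),np.round(rc[1],1),round(rc[2],1),(np.median(Q[:,2])*1000).round(1))
p=np.load("top0.npz")["p"]; s=np.load("side0.npz")["p"]
a=cv2.resize(p[100:270,220:490],(800,504),interpolation=cv2.INTER_CUBIC)
cv2.imwrite("pics/crop0.png",a[...,::-1])
E
```

```text
top nutA (array([512.2, 152.6]), array([31.7, 29.5]), -80.9, 91, np.float64(17.9))
top nutB (array([ 436.8, -195.5]), array([32.5, 30.2]), 84.5, 101, np.float64(17.7))
top keyA (array([521.3, -13. ]), array([63.9, 16.4]), -73.0, 185, np.float64(16.2))
top keyB (array([ 504.2, -150.5]), array([63.3, 17.3]), 27.1, 193, np.float64(16.1))
top collar (array([516.2, 267. ]), array([49.7, 46.8]), 43.6, 267, np.float64(15.1))
top bottle (array([ 518.4, -291.5]), array([33.6, 32.4]), -25.4, 169, np.float64(39.4))
top jar (array([425.2, 212.1]), array([38.9, 37.5]), 43.4, 239, np.float64(42.3))
top tin (array([432.8,  68.3]), array([47.5, 47.1]), -1.5, 361, np.float64(21.5))
top drv (array([440.4, -60. ]), array([66.9, 21.7]), 60.1, 162, np.float64(19.1))
top tkey all [674.2 193.3] [157.2 149.7] 4.9 6.5
top tkey floor [647.8 188.7] [ 89.  140.6] 4.1 4.5
top tkey rim [674.2 192.1] [157.3 145.7] 4.7 18.4
top tnut all [684.2  -3.7] [157.5 146.3] 5.5 6.5
top tnut floor [658.4  -8.2] [ 88.8 140.7] 5.3 4.5
top tnut rim [684.2  -3.9] [157.5 146. ] 5.5 18.3
top tcol all [ 680.6 -180.8] [146.9 157.3] 8
[... 648 characters left out ...]
[428.7, 211.6]), array([39.6, 36.3]), 87.8, 273, np.float64(40.4))
side tin (array([436. ,  68.5]), array([50.9, 48.6]), 87.1, 450, np.float64(20.1))
side drv (array([443.4, -60. ]), array([68.3, 20.7]), 59.2, 239, np.float64(18.5))
side tkey all [676.8 189.8] [155.  150.4] 4.2 5.2
side tkey floor [650.8 196.3] [ 88.5 133.4] 4.1 3.5
side tkey rim [676.8 189.9] [155.3 150. ] 4.6 17.0
side tnut all [687.   -4.6] [155.6 151.2] 5.3 5.2
side tnut floor [661.8  -0.7] [ 86.6 133.5] 5.4 3.6
side tnut rim [687.   -4.6] [155.5 151.2] 5.3 17.1
side tcol all [ 682.5 -181.4] [150.9 155.1] 83.9 4.8
side tcol floor [ 656.9 -173.7] [135.5  88.5] 83.7 3.6
side tcol rim [ 682.6 -181.4] [150.9 154.9] 83.9 17.3
```

View pics/crop0.png

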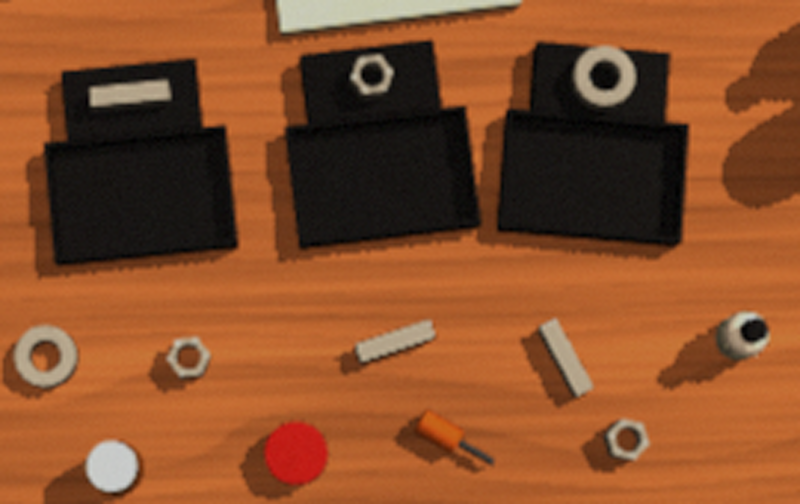

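The crop confirms the choice: black trays, left to right, carry key, nut and collar samples. The loose parts below are collar, nut, key, key, nut from left to right.

```bash
cat > plan.py <<'E'
import sys; from h import *
x,y,z,hd=map(float,sys.argv[1:5])  # mm, mm, mm, tool-x heading deg (mod 180)
s=manip.read_state(); R=np.array(s["tool_rot"]); p=np.array(s["eef_pos"])
h=np.arctan2(R[1,0],R[0,0]); cands=[np.radians(hd+180*k) for k in range(-2,3)]
w=[(c-h) for c in cands]
q=s["qpos"]
print("t",round(s["time_s"],1),"p",(p*1000).round(1),"head",np.degrees(h).round(1),"q6",q[5].round(2),"tilt",R[:2,2].round(4),"F",np.round(s["ft_force"],1),"w",round(s["width"]*85,1))
for c,dw in zip(cands,w):
    if abs(dw)<2.2:
        X=np.array([np.cos(c),np.sin(c),0]);Z=np.array([0,0,-1.]);Y=np.cross(Z,X)
        d=np.array([x,y,z])/1000-p
        print("turn z %.3f -> then shift tool x %.4f y %.4f z %.4f"%(-dw,d@X,d@Y,d@Z))
E
python3 - <<'E'
from meas import *
from scipy.spatial import ConvexHull
for k in("nutA","nutB"):
  for n in("top","side"):
    d=np.load(n+"0.npz")["d"]; P=cloud(n,d); c=np.array(G[k][:2]); c=np.array(part(n,d,c,.018)[0])/1000
    m=(np.hypot(P[...,0]-c[0],P[...,1]-c[1])<.022)&(P[...,2]>.012)&(d>0); Q=P[m][:,:2]
    t=np.radians(np.arange(0,180)); w=np.ptp(Q@np.array([np.cos(t),np.sin(t)]),axis=0)
    ph=np.angle((w*np.exp(6j*t)).sum())/6; print(k,n,"flat normal",(np.degrees(ph)+30)%60, w.reshape(3,60).mean(0).argmin(), ((w.reshape(3,60).mean(0)[::10])*1000).round(1))
E
python3 plan.py 438.5 -196 100 -10
```

```text
nutA top flat normal 8.170355537901347 7 [30.4 29.6 31.  32.1 32.5 31.9]
nutA side flat normal 0.5949935935094892 6 [32.1 32.2 33.2 33.6 33.2 32.5]
nutB top flat normal 45.24425261501601 45 [31.5 32.4 32.4 31.5 30.5 30.3]
nutB side flat normal 47.02667700353164 46 [32.3 33.4 33.6 32.9 31.6 31.2]
t 0.9 p [ 158.5 -500.5  231.3] head -72.4 q6 -0.22 tilt [-0.  0.] F [-0.1 -0.8 -1. ] w 84.7
turn z 2.052 -> then shift tool x -0.2228 y 0.3485 z 0.1313
turn z -1.089 -> then shift tool x 0.2228 y -0.3485 z 0.1313
```

```bash
python3 plan.py 438.5 -196 100 -74; python3 -m handwheel '[[[0,-0.04,0,0,0,0],[0,-0.05,0,0,0,0],[0,-0.05,0,0,0,0],[0,-0.05,0,0,0,0],[0,-0.05,0,0,0,0],[0,-0.05,0,0,0,0],[0,-0.05,0,0,0,0],[0,0,0.04,0,0,0],[0,0,0.04,0,0,0],[0,0,0,0,0,0.03]]]' 0.2 60; python3 plan.py 438.5 -196 100 -74
```

```text
t 0.9 p [ 158.5 -500.5  231.3] head -72.4 q6 -0.22 tilt [-0.  0.] F [-0.1 -0.8 -1. ] w 84.7
turn z 0.028 -> then shift tool x -0.2155 y -0.3531 z 0.1313
time_s: 1.9
eef_pos: [0.4898, -0.3965, 0.1489]
tool_rot: [[0.271, -0.963, 0.003], [-0.963, -0.271, -0.004], [0.005, -0.002, -1.0]]
ft_force: [-0.6, 1.1, 0.0]
width: 0.603
t 1.9 p [ 489.8 -396.5  148.9] head -74.3 q6 0.43 tilt [ 0.0029 -0.0043] F [-0.6  1.1  0. ] w 51.2
turn z -0.005 -> then shift tool x -0.2069 y -0.0059 z 0.0489
```

```bash
python3 -m handwheel '[[[-0.05,0,0,0,0,0],[-0.05,0,0,0,0,0],[-0.05,0,0,0,0,0],[-0.05,-0.006,0,0,0,0],[-0.007,0,0.03,0,0,0],[0,0,0.02,0,0,0],[0,0,0,0,0,0]]]' >/dev/null; python3 plan.py 438.5 -196 3 -74; python3 - <<'E'
from meas import *
for n in("top","side"):
    p,d=shot(n); print(n,part(n,d,np.array([.4385,-.196]),.018,.03))
E
```

```text
t 2.6 p [ 438.5 -193.8   94.9] head -74.3 q6 0.64 tilt [ 0.003  -0.0038] F [ 1.3  0.1 -0.2] w 51.5
turn z -0.005 -> then shift tool x 0.0021 y 0.0006 z 0.0919
top None
side (array([ 439.9, -195.8]), array([33.5, 31.8]), 14.6, 257, np.float64(16.9))
```

```bash
python3 -m handwheel '[[[0.002,0,0.03,0,0,0],[0,0,0.03,0,0,0],[0,0,0.02,0,0,0],[0,0,0.011,0,0,0],[0,0,0,0,0,0]]]' >/dev/null; python3 plan.py 438.5 -196 3 -74; python3 -m handwheel '[[[0,0,0,0,0,0],[0,0,0,0,0,0],[0,0,0,0,0,0],[0,0,0,0,0,0],[0,0,0,0,0,0],[0,0,0,0,0,0]]]' -1 60;  python3 -m handwheel '[[[0,0,-0.02,0,0,0],[0,0,-0.04,0,0,0],[0,0,-0.04,0,0,0],[0,0,0,0,0,0]]]'; python3 plan.py 657 -37 100 -84.6
```

```text
t 3.2 p [ 445.1 -203.     8.8] head -74.5 q6 0.63 tilt [ 0.0156 -0.0139] F [-0.9  0.5  0.9] w 51.1
turn z -0.009 -> then shift tool x -0.0086 y 0.0044 z 0.0058
time_s: 3.8
eef_pos: [0.447, -0.2047, 0.0129]
tool_rot: [[0.267, -0.964, 0.021], [-0.963, -0.267, -0.018], [0.023, -0.015, -1.0]]
ft_force: [0.2, 0.4, 0.4]
width: 0.328
time_s: 4.2
eef_pos: [0.4444, -0.2025, 0.1156]
tool_rot: [[0.267, -0.964, 0.019], [-0.964, -0.267, -0.016], [0.021, -0.014, -1.0]]
ft_force: [0.8, -0.1, -1.0]
width: 0.326
t 4.2 p [ 444.4 -202.5  115.6] head -74.5 q6 0.63 tilt [ 0.0187 -0.0164] F [ 0.8 -0.1 -1. ] w 27.7
turn z 0.176 -> then shift tool x -0.1447 y -0.2273 z 0.0156
```

```bash
cat >> plan.py <<'E'
zt=R.T@np.array([0,0,-1.]); print("tilt fix (now): turn x %.3f y %.3f"%tuple(np.cross([0,0,1],zt)[:2]))
E
python3 plan.py 657 -37 100 -84.6; python3 - <<'E'
from h import *
p,d=shot("side"); cv2.imwrite("pics/s1.png",cv2.resize(p[180:480,150:550],(800,600))[...,::-1])
E
python3 plan.py 657 -37 100 -84.6
```

```text
t 4.2 p [ 444.4 -202.5  115.6] head -74.5 q6 0.63 tilt [ 0.0187 -0.0164] F [ 0.8 -0.1 -1. ] w 27.7
turn z 0.176 -> then shift tool x -0.1447 y -0.2273 z 0.0156
tilt fix (now): turn x -0.014 y -0.021
t 4.2 p [ 443.4 -201.8  113.3] head -74.5 q6 0.63 tilt [ 0.0157 -0.014 ] F [-0.5 -0.  -0.9] w 27.8
turn z 0.176 -> then shift tool x -0.1440 y -0.2281 z 0.0133
tilt fix (now): turn x -0.011 y -0.018
```

View pics/s1.png

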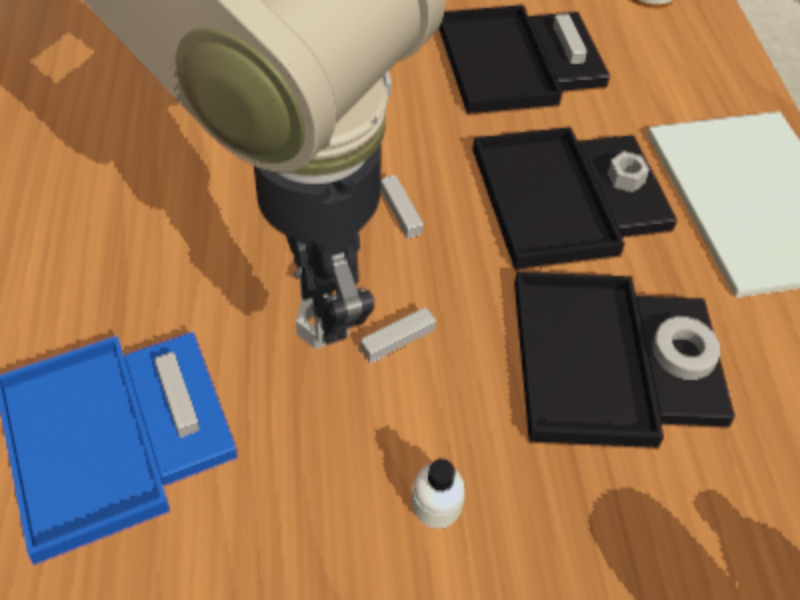

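The side crop shows the nut held between the fingers at about (312,325), slightly off-centre along the tool's y axis. I'm carrying it to the nut tray.

```bash
python3 -m handwheel '[[[0,0,0,-0.014,-0.02,0.09],[0,0,0,0,0,0.08],[0,-0.04,0,0,0,0],[-0.03,-0.05,0,0,0,0],[-0.04,-0.05,0,0,0,0],[-0.04,-0.05,0,0,0,0],[-0.03,-0.04,0,0,0,0],[0,0,0,0,0,0]]]' >/dev/null; python3 plan.py 662 -36 50 -84.6
```

```text
t 5.0 p [635.  -59.1 101.3] head -85.0 q6 1.2 tilt [-0.0177  0.0101] F [-0.2  0.2 -1.3] w 27.6
turn z -0.006 -> then shift tool x -0.0204 y -0.0291 z 0.0513
tilt fix (now): turn x 0.017 y 0.012
```

```bash
python3 -m handwheel '[[[-0.02,-0.03,0,0.015,0.01,0],[0,0,0.02,0,0,0],[0,0,0.02,0,0,0],[0,0,0,0,0,0],[0,0,0,0,0,0]]]' >/dev/null; python3 plan.py 662 -36 8 -84.6
```

```text
t 5.5 p [660.8 -35.2  52.1] head -84.9 q6 1.25 tilt [-0.0121  0.0028] F [-0.3 -0.2  0.5] w 27.4
turn z -0.005 -> then shift tool x 0.0009 y -0.0011 z 0.0441
tilt fix (now): turn x 0.012 y 0.004
```

```bash
python3 -m handwheel '[[[0,0,0.015,0.012,0,0],[0,0,0.015,0,0,0],[0,0,0.005,0,0,0],[0,0,0,0,0,0],[0,0,0,0,0,0]]]'; python3 plan.py 662 -36 15 -84.6
```

```text
time_s: 6.05
eef_pos: [0.6611, -0.037, 0.0181]
tool_rot: [[0.087, -0.996, 0.002], [-0.996, -0.087, 0.003], [-0.003, -0.002, -1.0]]
ft_force: [-0.0, 0.1, -0.2]
width: 0.323
t 6.0 p [661.1 -37.   18.1] head -85.0 q6 1.25 tilt [0.0021 0.003 ] F [-0.   0.1 -0.2] w 27.4
turn z -0.007 -> then shift tool x -0.0009 y -0.0010 z 0.0031
tilt fix (now): turn x -0.002 y 0.003
```

```bash
python3 -m handwheel '[[[0,0,0.003,0,0,0],[0,0,0,0,0,0]]]'; python3 -m handwheel '[[[0,0,0,0,0,0],[0,0,0,0,0,0],[0,0,0,0,0,0],[0,0,0,0,0,0]]]' 0.0;  python3 -m handwheel '[[[0,0,-0.02,0,0,0],[0,0,-0.04,0,0,0],[0,0,-0.04,0,0,0],[0,0,0,0,0,0],[0,0,0,0,0,0]]]' ; python3 - <<'E'
from meas import *
for n in("top","side"):
    p,d=shot(n); print(n,part(n,d,np.array([.657,-.037]),.022,.03))
E
python3 plan.py 505.7 -150 100 -63
```

```text
time_s: 6.25
eef_pos: [0.6617, -0.0372, 0.016]
tool_rot: [[0.087, -0.996, 0.004], [-0.996, -0.087, 0.003], [-0.002, -0.004, -1.0]]
ft_force: [-0.4, 0.5, -0.3]
width: 0.323
time_s: 6.65
eef_pos: [0.6623, -0.0371, 0.017]
tool_rot: [[0.087, -0.996, 0.005], [-0.996, -0.087, 0.002], [-0.002, -0.006, -1.0]]
ft_force: [0.6, -0.3, 0.5]
width: 0.501
time_s: 7.15
eef_pos: [0.6612, -0.0373, 0.1197]
tool_rot: [[0.087, -0.996, 0.003], [-0.996, -0.087, 0.003], [-0.002, -0.003, -1.0]]
ft_force: [0.3, 0.7, -0.7]
width: 0.499
top None
side (array([658.5, -37.8]), array([33.2, 29.7]), 65.1, 202, np.float64(20.2))
t 7.2 p [661.2 -37.3 119.4] head -85.0 q6 1.25 tilt [0.003  0.0027] F [-0.4 -0.2 -0.1] w 42.3
turn z -0.384 -> then shift tool x 0.0298 y 0.1898 z 0.0194
tilt fix (now): turn x -0.003 y 0.002
```

```bash
python3 -m handwheel '[[[0,0.03,0,0,0,-0.13],[0,0.04,0,0,0,-0.13],[0,0.04,0,0,0,-0.125],[0.02,0.03,0,0,0,0],[0.01,0.02,0,0,0,0],[0,0,0,0,0,0],[0,0,0,0,0,0]]]' >/dev/null; python3 plan.py 505.7 -150 50 -63
```

```text
t 8.0 p [ 516.2 -112.4  110.5] head -61.9 q6 0.64 tilt [-0.0091  0.0077] F [ 0.2 -0.3  0.7] w 42.5
turn z 0.019 -> then shift tool x 0.0287 y 0.0264 z 0.0605
tilt fix (now): turn x 0.004 y 0.011
```

```bash
python3 -m handwheel '[[[0.015,0.013,0,0.004,0.01,0.019],[0.014,0.013,0.01,0,0,0],[0,0,0.02,0,0,0],[0,0,0.02,0,0,0],[0,0,0.01,0,0,0],[0,0,0,0,0,0],[0,0,0,0,0,0]]]' >/dev/null; python3 plan.py 505.7 -150 3 -63;  python3 - <<'E'
from meas import *
for n in("top","side"):
    p,d=shot(n); print(n,part(n,d,np.array([.5057,-.150]),.016,.04))
E
python3 plan.py 505.7 -150 3 -63
```

```text
t 8.7 p [ 509.6 -146.6   46.2] head -62.7 q6 0.59 tilt [-0.0017  0.0021] F [0.1 0.2 0.7] w 42.5
turn z 0.004 -> then shift tool x 0.0012 y 0.0050 z 0.0432
tilt fix (now): turn x 0.001 y 0.003
top None
side (array([ 500. , -153.7]), array([47.9, 17.3]), 25.4, 270, np.float64(15.2))
t 8.8 p [ 509.7 -146.9   46.6] head -62.8 q6 0.59 tilt [-0.001   0.0017] F [0.4 0.2 0.2] w 42.4
turn z 0.004 -> then shift tool x 0.0010 y 0.0050 z 0.0436
tilt fix (now): turn x 0.000 y 0.002
```

```bash
python3 -m handwheel '[[[0.001,0.004,0.01,0,0,0],[0,0,0.01,0,0,0],[0,0,0.01,0,0,0],[0,0,0.008,0,0,0],[0,0,0.003,0,0,0],[0,0,0,0,0,0]]]' >/dev/null;python3 plan.py 505.7 -150 3 -63; python3 -m handwheel '[[[0,0,0,0,0,0],[0,0,0,0,0,0],[0,0,0,0,0,0],[0,0,0,0,0,0],[0,0,0,0,0,0],[0,0,0,0,0,0]]]' -1 60; python3 -m handwheel '[[[0,0,-0.02,0,0,0],[0,0,-0.04,0,0,0],[0,0,-0.04,0,0,0],[0,0,0,0,0,0],[0,0,0,0,0,0]]]'; python3 plan.py 651 158.5 100 -85.6
```

```text
t 9.3 p [ 506.6 -149.9    2.8] head -62.8 q6 0.58 tilt [0.0003 0.001 ] F [-0.  -0.7 -0. ] w 42.6
turn z 0.004 -> then shift tool x -0.0004 y 0.0009 z -0.0002
tilt fix (now): turn x -0.001 y 0.001
time_s: 9.95
eef_pos: [0.507, -0.15, 0.0035]
tool_rot: [[0.458, -0.889, 0.001], [-0.889, -0.458, 0.001], [0.0, -0.001, -1.0]]
ft_force: [-0.5, 0.4, -1.7]
width: 0.168
time_s: 10.45
eef_pos: [0.5059, -0.1496, 0.1057]
tool_rot: [[0.458, -0.889, -0.002], [-0.889, -0.458, 0.002], [-0.003, 0.001, -1.0]]
ft_force: [-0.5, -0.2, -1.8]
width: 0.169
t 10.4 p [ 505.9 -149.6  105.7] head -62.8 q6 0.58 tilt [-0.0017  0.0021] F [-0.5 -0.2 -1.8] w 14.4
turn z 0.399 -> then shift tool x -0.2961 y -0.1683 z 0.0057
tilt fix (now): turn x 0.001 y 0.003
```

```bash
python3 -m handwheel '[[[0,0,0,0,0,0.14],[0,0,0,0,0,0.14],[0,0,0,0,0,0.12],[-0.03,-0.02,0,0,0,0],[-0.04,-0.025,0,0,0,0],[-0.04,-0.025,0,0,0,0],[-0.04,-0.025,0,0,0,0],[-0.04,-0.025,0,0,0,0],[-0.04,-0.025,0,0,0,0],[-0.03,-0.02,0,0,0,0],[0,0,0,0,0,0],[0,0,0,0,0,0]]]' >/dev/null; python3 plan.py 651 158.5 50 -85.6
```

```text
t 11.7 p [654.1 131.1  85.1] head -86.9 q6 1.53 tilt [-0.028   0.0072] F [ 0.4 -1.1 -1.9] w 14.2
turn z -0.022 -> then shift tool x -0.0276 y 0.0010 z 0.0351
tilt fix (now): turn x 0.028 y 0.009
```

```bash
python3 -m handwheel '[[[-0.014,0,0,0.028,0.009,-0.02],[-0.012,0,0,0,0,0],[0,0,0.015,0,0,0],[0,0,0.015,0,0,0],[0,0,0,0,0,0],[0,0,0,0,0,0]]]' >/dev/null; python3 plan.py 651 158.5 8.5 -85.6
```

```text
t 12.2 p [650.  152.7  48.1] head -86.0 q6 1.56 tilt [-0.0081 -0.0012] F [-0.2 -0.7 -0.8] w 14.3
turn z -0.008 -> then shift tool x -0.0057 y -0.0015 z 0.0396
tilt fix (now): turn x 0.008 y -0.001
```

```bash
python3 -m handwheel '[[[-0.005,-0.001,0,0.008,0,-0.008],[0,0,0.01,0,0,0],[0,0,0.01,0,0,0],[0,0,0.01,0,0,0],[0,0,0.007,0,0,0],[0,0,0,0,0,0],[0,0,0,0,0,0]]]' ; python3 plan.py 651 158.5 8.5 -85.6
```

```text
time_s: 12.95
eef_pos: [0.6509, 0.1572, 0.0076]
tool_rot: [[0.077, -0.997, 0.0], [-0.997, -0.077, -0.001], [0.001, -0.0, -1.0]]
ft_force: [1.2, 0.2, -1.4]
width: 0.17
t 12.9 p [650.9 157.2   7.6] head -85.6 q6 1.56 tilt [ 0.0004 -0.0006] F [ 1.2  0.2 -1.4] w 14.5
turn z -0.000 -> then shift tool x -0.0012 y -0.0002 z -0.0009
tilt fix (now): turn x -0.000 y -0.001
```

```bash
python3 -m handwheel '[[[0,0,0,0,0,0],[0,0,0,0,0,0],[0,0,0,0,0,0],[0,0,0,0,0,0]]]' -0.2;  python3 -m handwheel '[[[0,0,-0.02,0,0,0],[0,0,-0.04,0,0,0],[0,0,-0.04,0,0,0],[0,0,0,0,0,0],[0,0,0,0,0,0]]]' 0 >/dev/null; python3 - <<'E'
from meas import *
for n in("side","top"):
    p,d=shot(n); print(n,part(n,d,np.array([.651,.157]),.020,.042))
E
python3 plan.py 523 -13 100 17
```

```text
time_s: 13.35
eef_pos: [0.6521, 0.1573, 0.0095]
tool_rot: [[0.077, -0.997, 0.004], [-0.997, -0.077, -0.0], [0.001, -0.004, -1.0]]
ft_force: [0.4, 0.5, 0.4]
width: 0.401
side (array([651.1, 156.6]), array([64.2, 20.5]), 5.5, 243, np.float64(18.6))
top None
t 13.9 p [651.6 157.3 112.9] head -85.6 q6 1.56 tilt [ 0.0033 -0.0004] F [-0.3 -0.4 -0.2] w 42.7
turn z 1.351 -> then shift tool x 0.1727 y -0.1253 z 0.0129
turn z -1.791 -> then shift tool x -0.1727 y 0.1253 z 0.0129
tilt fix (now): turn x -0.003 y -0.001
```

```bash
python3 -m handwheel '[[[0,0,0,0,0,-0.15],[0,0,0,0,0,-0.15],[0,0,0,0,0,-0.15],[0,0,0,0,0,-0.15],[0,0,0,0,0,-0.15],[0,0,0,0,0,-0.15],[0,0,0,0,0,-0.15],[0,0,0,0,0,-0.15],[0,0,0,0,0,-0.15],[0,0,0,0,0,-0.15],[0,0,0,0,0,-0.15],[0,0,0,0,0,-0.14]]]' >/dev/null; python3 plan.py 523 -13 100 17; python3 -m handwheel '[[[-0.02,0.01,0,0,0,0],[-0.04,0.03,0,0,0,0],[-0.04,0.03,0,0,0,0],[-0.04,0.03,0,0,0,0],[-0.02,0.01,0,0,0,0],[0,0,0,0,0,0],[0,0,0,0,0,0]]]' >/dev/null; python3 plan.py 523 -13 50 17
```

```text
t 15.2 p [645.5 156.7  95.4] head 17.6 q6 -0.25 tilt [-0.0226 -0.002 ] F [-0.1 -0.1  0.4] w 42.3
turn z 0.011 -> then shift tool x -0.1668 y 0.1265 z -0.0046
tilt fix (now): turn x -0.005 y 0.022
t 15.8 p [5.197e+02 2.000e-01 9.010e+01] head 18.0 q6 -0.53 tilt [-0.0353 -0.0001] F [-0.6  0.8  0.1] w 42.6
turn z 0.017 -> then shift tool x -0.0007 y 0.0136 z 0.0401
tilt fix (now): turn x -0.011 y 0.034
```

```bash
python3 -m handwheel '[[[0,0.007,0,-0.011,0.034,0.017],[0,0.006,0.005,0,0,0],[0,0,0.015,0,0,0],[0,0,0.015,0,0,0],[0,0,0,0,0,0],[0,0,0,0,0,0]]]' >/dev/null; python3 plan.py 523 -13 3 17
```

```text
t 16.4 p [526.4  -9.5  51. ] head 17.3 q6 -0.54 tilt [-0.0029  0.0008] F [ 0.3 -1.1 -0.3] w 42.7
turn z 0.006 -> then shift tool x -0.0042 y 0.0024 z 0.0480
tilt fix (now): turn x -0.002 y 0.003
```

```bash
python3 -m handwheel '[[[-0.004,0.002,0.01,-0.002,0.003,0.006],[0,0,0.01,0,0,0],[0,0,0.01,0,0,0],[0,0,0.01,0,0,0],[0,0,0.007,0,0,0],[0,0,0,0,0,0]]]' >/dev/null;python3 plan.py 523 -13 3 17; python3 -m handwheel '[[[0,0,0,0,0,0],[0,0,0,0,0,0],[0,0,0,0,0,0],[0,0,0,0,0,0],[0,0,0,0,0,0],[0,0,0,0,0,0]]]' -1 60; python3 -m handwheel '[[[0,0,-0.02,0,0,0],[0,0,-0.04,0,0,0],[0,0,-0.04,0,0,0],[0,0,0,0,0,0],[0,0,0,0,0,0]]]'; python3 plan.py 646 222 100 94.4
```

```text
t 17.1 p [525.2 -11.8   2.4] head 17.1 q6 -0.54 tilt [ 0.0024 -0.0007] F [-0.3 -0.7  0.2] w 42.4
turn z 0.002 -> then shift tool x -0.0024 y 0.0005 z -0.0006
tilt fix (now): turn x 0.001 y -0.002
time_s: 17.65
eef_pos: [0.5257, -0.0118, 0.0033]
tool_rot: [[0.956, 0.295, 0.004], [0.295, -0.956, -0.001], [0.003, 0.002, -1.0]]
ft_force: [-0.7, 0.3, -0.3]
width: 0.173
time_s: 18.15
eef_pos: [0.5244, -0.0116, 0.1057]
tool_rot: [[0.956, 0.294, 0.001], [0.294, -0.956, -0.0], [0.001, 0.0, -1.0]]
ft_force: [-0.3, -0.1, -1.4]
width: 0.169
t 18.1 p [524.4 -11.6 105.7] head 17.1 q6 -0.54 tilt [ 0.0007 -0.0003] F [-0.3 -0.1 -1.4] w 14.4
turn z 1.793 -> then shift tool x -0.2236 y -0.1392 z 0.0057
turn z -1.349 -> then shift tool x 0.2236 y 0.1392 z 0.0057
tilt fix (now): turn x 0.000 y -0.001
```

```bash
python3 -m handwheel '[[[0,0,-0.01,0,0,-0.15],[0,0,0,0,0,-0.15],[0,0,0,0,0,-0.15],[0,0,0,0,0,-0.15],[0,0,0,0,0,-0.15],[0,0,0,0,0,-0.15],[0,0,0,0,0,-0.15],[0,0,0,0,0,-0.15],[0,0,0,0,0,-0.15],[0,0,0,0,0,0]]]' >/dev/null; python3 -m handwheel '[[[0.02,0.01,0,0,0,0],[0.04,0.02,0,0,0,0],[0.04,0.025,0,0,0,0],[0.04,0.025,0,0,0,0],[0.04,0.025,0,0,0,0],[0.02,0.01,0,0,0,0],[0,0,0,0,0,0],[0,0,0,0,0,0]]]' >/dev/null; python3 plan.py 646 222 50 94.4
```

```text
t 19.9 p [618.5 204.8  90.6] head 92.8 q6 -1.49 tilt [-0.0338  0.0045] F [ 0.1  0.4 -1.9] w 14.3
turn z -0.028 -> then shift tool x 0.0150 y 0.0287 z 0.0406
tilt fix (now): turn x -0.034 y -0.006
```

```bash
python3 -m handwheel '[[[0,0.01,0,-0.034,-0.006,-0.028],[0.007,0.009,0,0,0,0],[0.007,0.009,0,0,0,0],[0,0,0.015,0,0,0],[0,0,0.015,0,0,0],[0,0,0,0,0,0],[0,0,0,0,0,0]]]' >/dev/null; python3 plan.py 646 222 8.5 94.4
```

```text
t 20.6 p [642.7 213.1  53.7] head 93.5 q6 -1.48 tilt [-0.0073 -0.002 ] F [-0.5  0.9 -0.8] w 14.1
turn z -0.016 -> then shift tool x 0.0086 y 0.0040 z 0.0452
tilt fix (now): turn x -0.007 y 0.002
```

```bash
python3 -m handwheel '[[[0.008,0.003,0,-0.007,0.002,-0.016],[0,0,0.01,0,0,0],[0,0,0.01,0,0,0],[0,0,0.01,0,0,0],[0,0,0.01,0,0,0],[0,0,0.003,0,0,0],[0,0,0,0,0,0]]]' ; python3 plan.py 646 222 8.5 94.4
```

```text
time_s: 21.35
eef_pos: [0.645, 0.2218, 0.0068]
tool_rot: [[-0.078, 0.997, -0.0], [0.997, 0.078, 0.001], [0.001, -0.0, -1.0]]
ft_force: [-1.7, 0.6, 2.1]
width: 0.169
t 21.4 p [645.  221.8   6.8] head 94.5 q6 -1.49 tilt [-0.0001  0.0006] F [-1.7  0.6  2.1] w 14.3
turn z 0.001 -> then shift tool x 0.0001 y 0.0010 z -0.0017
tilt fix (now): turn x -0.000 y -0.001
```

```bash
python3 -m handwheel '[[[0,0,0,0,0,0],[0,0,0,0,0,0],[0,0,0,0,0,0],[0,0,0,0,0,0]]]' -0.2 >/dev/null;  python3 -m handwheel '[[[0,0,-0.02,0,0,0],[0,0,-0.04,0,0,0],[0,0,-0.04,0,0,0],[0,0,0,0,0,0],[0,0,0,0,0,0]]]' 0.2 >/dev/null; python3 - <<'E'
from meas import *
for n in("side","top"):
    p,d=shot(n); print(n,part(n,d,np.array([.646,.222]),.020,.04))
E
python3 plan.py 514 152.5 100 65; python3 -m handwheel '[[[0,0,0,0,0,0.13],[0,0,0,0,0,0.13],[0,0,0,0,0,0.13],[0,0,0,0,0,0.12],[0,0,0,0,0,0]]]' >/dev/null; python3 plan.py 514 152.5 100 65
```

```text
side (array([645.8, 221. ]), array([64.4, 20.4]), 5.5, 224, np.float64(18.6))
top None
t 22.4 p [645.5 221.6 111.8] head 94.5 q6 -1.49 tilt [0.0022 0.0009] F [ 0.4 -0.2  0.1] w 50.5
turn z 0.514 -> then shift tool x -0.1183 y -0.0900 z 0.0118
tilt fix (now): turn x 0.002 y -0.001
t 22.9 p [643.3 221.2 105. ] head 64.1 q6 -0.96 tilt [-0.0079 -0.0007] F [ 0.1 -0.5 -0.4] w 50.8
turn z -0.015 -> then shift tool x -0.1169 y -0.0881 z 0.0050
tilt fix (now): turn x -0.007 y 0.004
```

```bash
python3 -m handwheel '[[[-0.02,-0.015,0,-0.007,0.004,-0.015],[-0.035,-0.025,0,0,0,0],[-0.035,-0.025,0,0,0,0],[-0.02,-0.015,0,0,0,0],[0,0,0.01,0,0,0],[0,0,0.02,0,0,0],[0,0,0.01,0,0,0],[0,0,0,0,0,0],[0,0,0,0,0,0]]]' >/dev/null; python3 plan.py 514 152.5 50 65
```

```text
t 23.8 p [518.4 153.1  57.2] head 66.5 q6 -1.09 tilt [-0.0074 -0.0006] F [ 0.3 -0.7  0.2] w 51.2
turn z 0.027 -> then shift tool x -0.0024 y -0.0037 z 0.0072
tilt fix (now): turn x -0.007 y 0.003
```

```bash
python3 -m handwheel '[[[-0.002,-0.003,0.004,-0.007,0.003,0.027],[0,0,0.01,0,0,0],[0,0,0.01,0,0,0],[0,0,0.01,0,0,0],[0,0,0.01,0,0,0],[0,0,0.008,0,0,0],[0,0,0.002,0,0,0],[0,0,0,0,0,0]]]' >/dev/null; python3 plan.py 514 152.5 3 65
```

```text
t 24.6 p [515.4 152.7  -1.3] head 64.9 q6 -1.06 tilt [ 0.0018 -0.0007] F [-0.1  0.6  0.5] w 51.1
turn z -0.001 -> then shift tool x -0.0008 y -0.0011 z -0.0043
tilt fix (now): turn x 0.002 y -0.000
```

```bash
python3 -m handwheel '[[[0,0,-0.005,0,0,0],[0,0,0,0,0,0]]]' ; python3 -m handwheel '[[[0,0,0,0,0,0],[0,0,0,0,0,0],[0,0,0,0,0,0],[0,0,0,0,0,0],[0,0,0,0,0,0],[0,0,0,0,0,0]]]' -1 60; python3 -m handwheel '[[[0,0,-0.02,0,0,0],[0,0,-0.04,0,0,0],[0,0,-0.04,0,0,0],[0,0,0,0,0,0],[0,0,0,0,0,0]]]'; python3 plan.py 660 26 100 84.6
```

```text
time_s: 24.75
eef_pos: [0.5157, 0.1527, 0.0045]
tool_rot: [[0.424, 0.906, 0.003], [0.906, -0.424, -0.001], [0.001, 0.003, -1.0]]
ft_force: [0.5, -0.4, 0.6]
width: 0.601
time_s: 25.35
eef_pos: [0.5163, 0.1528, 0.0058]
tool_rot: [[0.424, 0.906, 0.005], [0.906, -0.424, -0.0], [0.002, 0.004, -1.0]]
ft_force: [-0.4, 0.4, -0.5]
width: 0.332
time_s: 25.85
eef_pos: [0.5148, 0.1527, 0.1078]
tool_rot: [[0.424, 0.906, 0.001], [0.906, -0.424, -0.001], [-0.0, 0.001, -1.0]]
ft_force: [0.0, -0.2, -0.7]
width: 0.332
t 25.9 p [514.8 152.7 107.8] head 64.9 q6 -1.06 tilt [ 0.001  -0.0008] F [ 0.  -0.2 -0.7] w 28.2
turn z -0.343 -> then shift tool x -0.1125 y 0.1565 z 0.0078
tilt fix (now): turn x 0.001 y 0.000
```

```bash
python3 -m handwheel '[[[0,0,-0.01,0,0,0.15],[0,0,0,0,0,0.15],[0,0,0,0,0,0.15],[0,0,0,0,0,0.15],[0,0,0,0,0,0.15],[0,0,0,0,0,0.15],[0,0,0,0,0,0.14],[0,0,0,0,0,0]]]' >/dev/null; python3 plan.py 656 30 100 5
```

```text
t 26.6 p [510.8 152.3 108.2] head 4.5 q6 -0.01 tilt [-0.0145 -0.0018] F [-0.3 -0.4 -0.3] w 28.2
turn z -0.008 -> then shift tool x 0.1340 y 0.1345 z 0.0082
tilt fix (now): turn x 0.001 y 0.015
```

```bash
python3 -m handwheel '[[[0.02,0.02,0,0,0.015,-0.008],[0.035,0.035,0,0,0,0],[0.035,0.035,0,0,0,0],[0.025,0.025,0,0,0,0],[0.017,0.017,0,0,0,0],[0,0,0.015,0,0,0],[0,0,0.015,0,0,0],[0,0,0,0,0,0],[0,0,0,0,0,0]]]' >/dev/null; python3 plan.py 656 30 50 5
```

```text
t 27.6 p [654.3  30.7  65.8] head 6.9 q6 -0.25 tilt [-0.0139  0.0011] F [-0.6 -0.2  0.4] w 28.0
turn z 0.034 -> then shift tool x 0.0017 y 0.0009 z 0.0158
tilt fix (now): turn x -0.003 y 0.014
```

```bash
python3 -m handwheel '[[[0.001,0.001,0.005,-0.003,0.014,0.03],[0,0,0.01,0,0,0],[0,0,0.01,0,0,0],[0,0,0.01,0,0,0],[0,0,0.01,0,0,0],[0,0,0.005,0,0,0],[0,0,0,0,0,0]]]' ; python3 plan.py 656 30 9 5
```

```text
time_s: 28.25
eef_pos: [0.6545, 0.0316, 0.0119]
tool_rot: [[0.996, 0.092, 0.002], [0.092, -0.996, -0.0], [0.002, 0.001, -1.0]]
ft_force: [0.3, -0.8, -1.0]
width: 0.327
t 28.2 p [654.5  31.6  11.9] head 5.3 q6 -0.22 tilt [ 0.0016 -0.0004] F [ 0.3 -0.8 -1. ] w 27.8
turn z 0.005 -> then shift tool x 0.0014 y 0.0018 z 0.0029
tilt fix (now): turn x 0.001 y -0.002
```

```bash
python3 -m handwheel '[[[0,0,0.002,0,0,0],[0,0,0,0,0,0]]]'; python3 -m handwheel '[[[0,0,0,0,0,0],[0,0,0,0,0,0],[0,0,0,0,0,0],[0,0,0,0,0,0]]]' 0 >/dev/null;  python3 -m handwheel '[[[0,0,-0.02,0,0,0],[0,0,-0.04,0,0,0],[0,0,-0.04,0,0,0],[0,0,0,0,0,0],[0,0,0,0,0,0]]]' 0.7 >/dev/null; python3 -m handwheel '[[[0,0,-0.01,0,0,-0.15],[0,0,0,0,0,-0.15],[0,0,0,0,0,-0.15],[0,0,0,0,0,-0.15],[0,0,0,0,0,-0.15],[0,0,0,0,0,-0.15],[0,0,0,0,0,-0.15],[0,0,0,0,0,-0.15],[0,0,0,0,0,-0.15],[0,0,0,0,0,0]]]' >/dev/null; python3 - <<'E'
from meas import *
p,d=shot("side")
for g in(.031,-.037): print(part("side",d,np.array([.657,g]),.022,.025))
print("collar",part("side",d,np.array([.518,.267]),.015))
E
python3 plan.py 518 267 100 83.5
```

```text
time_s: 28.45
eef_pos: [0.6547, 0.0316, 0.01]
tool_rot: [[0.996, 0.092, 0.002], [0.092, -0.996, -0.0], [0.002, 0.001, -1.0]]
ft_force: [-0.1, 0.7, -1.8]
width: 0.33
(array([655.8,  32.3]), array([34.9, 30.2]), 39.9, 186, np.float64(20.3))
(array([658.9, -36.9]), array([36.5, 29.7]), 64.6, 201, np.float64(20.1))
collar (array([519.5, 266.5]), array([51.1, 46.5]), -66.5, 243, np.float64(13.8))
t 30.4 p [650.9  31.9 113.3] head 82.8 q6 -1.58 tilt [-0.0124  0.0014] F [-0.2  1.3 -0. ] w 72.1
turn z -0.012 -> then shift tool x 0.2186 y -0.1587 z 0.0133
tilt fix (now): turn x -0.012 y 0.000
```

```bash
python3 -m handwheel '[[[0.02,-0.01,0,-0.012,0,-0.012],[0.04,-0.03,0,0,0,0],[0.04,-0.03,0,0,0,0],[0.04,-0.03,0,0,0,0],[0.04,-0.03,0,0,0,0],[0.02,-0.02,0,0,0,0],[0,0,0,0,0,0],[0,0,0.01,0,0,0],[0,0,0.01,0,0,0],[0,0,0,0,0,0],[0,0,0,0,0,0]]]' >/dev/null; python3 plan.py 518 267 50 83.5
```

```text
t 31.5 p [523.9 250.7  86.3] head 81.1 q6 -1.17 tilt [-0.0055 -0.0013] F [ 1.5  0.1 -0.1] w 72.1
turn z -0.042 -> then shift tool x 0.0156 y -0.0077 z 0.0363
tilt fix (now): turn x -0.005 y 0.002
```

```bash
python3 -m handwheel '[[[0.008,-0.004,0,-0.005,0.002,-0.04],[0.008,-0.004,0.005,0,0,0],[0,0,0.015,0,0,0],[0,0,0.015,0,0,0],[0,0,0,0,0,0],[0,0,0,0,0,0]]]' >/dev/null; python3 plan.py 518 267 1 83.5
```

```text
t 32.1 p [518.5 269.9  50.6] head 83.5 q6 -1.18 tilt [0.0024 0.0011] F [-0.9 -0.8 -0.2] w 72.3
turn z -0.000 -> then shift tool x -0.0030 y -0.0001 z 0.0496
tilt fix (now): turn x 0.002 y -0.001
```

```bash
python3 -m handwheel '[[[-0.003,0,0.005,0,0,0],[0,0,0.01,0,0,0],[0,0,0.01,0,0,0],[0,0,0.01,0,0,0],[0,0,0.008,0,0,0],[0,0,0.003,0,0,0],[0,0,0,0,0,0]]]' ; python3 plan.py 518 267 1 83.5
```

```text
time_s: 32.8
eef_pos: [0.5186, 0.2671, 0.0015]
tool_rot: [[0.113, 0.994, 0.004], [0.994, -0.113, 0.001], [0.002, 0.004, -1.0]]
ft_force: [0.1, 0.1, -0.3]
width: 0.852
t 32.8 p [518.6 267.1   1.5] head 83.5 q6 -1.18 tilt [0.0037 0.0015] F [ 0.1  0.1 -0.3] w 72.4
turn z -0.000 -> then shift tool x -0.0002 y -0.0006 z 0.0005
tilt fix (now): turn x 0.004 y -0.002
```

```bash
python3 -m handwheel '[[[0,0,0,0,0,0],[0,0,0,0,0,0],[0,0,0,0,0,0],[0,0,0,0,0,0],[0,0,0,0,0,0],[0,0,0,0,0,0]]]' -1 80; python3 -m handwheel '[[[0,0,-0.02,0,0,0],[0,0,-0.04,0,0,0],[0,0,-0.04,0,0,0],[0,0,-0.02,0,0,0],[0,0,0,0,0,0]]]'; python3 plan.py 655 -178 100 83.5
```

```text
time_s: 33.4
eef_pos: [0.519, 0.2673, 0.0029]
tool_rot: [[0.113, 0.994, 0.005], [0.994, -0.113, 0.002], [0.002, 0.005, -1.0]]
ft_force: [1.0, 0.5, -2.1]
width: 0.546
time_s: 33.9
eef_pos: [0.5175, 0.2667, 0.1254]
tool_rot: [[0.114, 0.994, 0.001], [0.994, -0.114, 0.001], [0.001, 0.001, -1.0]]
ft_force: [0.2, -0.3, -2.3]
width: 0.545
t 33.9 p [517.5 266.7 125.4] head 83.5 q6 -1.18 tilt [0.001  0.0007] F [ 0.2 -0.3 -2.3] w 46.3
turn z -0.000 -> then shift tool x -0.4263 y 0.1870 z 0.0254
tilt fix (now): turn x 0.001 y -0.001
```

```bash
python3 -m handwheel '[[[-0.02,0.01,0,0,0,0],[-0.03,0.015,0,0,0,0],[-0.04,0.018,0,0,0,0],[-0.04,0.018,0,0,0,0],[-0.04,0.018,0,0,0,0],[-0.04,0.018,0,0,0,0],[-0.04,0.018,0,0,0,0],[-0.04,0.018,0,0,0,0],[-0.04,0.018,0,0,0,0],[-0.03,0.015,0,0,0,0],[0,0,0,0,0,0],[0,0,0,0,0,0]]]' >/dev/null; python3 plan.py 655 -178 100 83.5
```

```text
t 35.1 p [ 639.5 -123.9  103.3] head 83.6 q6 -1.83 tilt [-0.0217  0.0056] F [-0.2 -0.2 -2.2] w 46.3
turn z 0.002 -> then shift tool x -0.0520 y 0.0215 z 0.0033
tilt fix (now): turn x -0.022 y -0.003
```

```bash
python3 -m handwheel '[[[-0.015,0.007,0,-0.022,-0.003,0],[-0.02,0.007,0,0,0,0],[-0.014,0.006,0,0,0,0],[0,0,0.01,0,0,0],[0,0,0.02,0,0,0],[0,0,0.01,0,0,0],[0,0,0,0,0,0],[0,0,0,0,0,0]]]' >/dev/null; python3 plan.py 655 -178 7 83.5
```

```text
t 35.9 p [ 653.4 -172.3   56.7] head 84.0 q6 -1.9 tilt [-0.0004  0.0013] F [ 0.9 -0.1 -1.5] w 46.4
turn z 0.009 -> then shift tool x -0.0055 y 0.0022 z 0.0497
tilt fix (now): turn x -0.001 y -0.001
```

```bash
python3 -m handwheel '[[[-0.005,0.002,0.005,0,0,0.009],[0,0,0.01,0,0,0],[0,0,0.01,0,0,0],[0,0,0.01,0,0,0],[0,0,0.008,0,0,0],[0,0,0.002,0,0,0],[0,0,0,0,0,0]]]' ; python3 plan.py 655 -178 7 83.5
```

```text
time_s: 36.6
eef_pos: [0.6554, -0.1774, 0.0086]
tool_rot: [[0.114, 0.994, 0.001], [0.994, -0.114, 0.001], [0.001, 0.001, -1.0]]
ft_force: [1.1, 0.2, -1.7]
width: 0.547
t 36.6 p [ 655.4 -177.4    8.6] head 83.5 q6 -1.89 tilt [0.001  0.0007] F [ 1.1  0.2 -1.7] w 46.5
turn z -0.000 -> then shift tool x -0.0006 y -0.0003 z 0.0016
tilt fix (now): turn x 0.001 y -0.001
```

Open, rise and back off, then check everything.

```bash
python3 -m handwheel '[[[0,0,0.001,0,0,0],[0,0,0,0,0,0]]]'; python3 -m handwheel '[[[0,0,0,0,0,0],[0,0,0,0,0,0],[0,0,0,0,0,0],[0,0,0,0,0,0]]]' 0.5;  python3 -m handwheel '[[[0,0,-0.02,0,0,0],[0,0,-0.04,0,0,0],[0,0,-0.04,0,0,0],[0,0,-0.04,0,0,0],[0,-0,-0.04,0,0,0],[0,-0.03,0,0,0,0],[0,-0.05,0,0,0,0],[0,-0.05,0,0,0,0],[0,-0.05,0,0,0,0],[0,-0.05,0,0,0,0],[0,-0.03,0,0,0,0],[0,0,0,0,0,0]]]'; python3 - <<'E'
from meas import *
T={"key":(648.5,190.5,4.5),"nut":(659.5,-7,5.4),"collar":(654.5,-178,-6.4)}
for n in("side","top"):
  p,d=shot(n); cv2.imwrite(f"pics/{n}9.png",p[...,::-1])
  for t,g,h in(("nut",(.656,.032),.022),("nut",(.659,-.037),.022),("key",(.651,.157),.02),("key",(.646,.221),.02),("collar",(.655,-.178),.019)):
    r=part(n,d,np.array(g),h,.042 if t=="key" else .03)
    if r is None: print(n,t,None); continue
    X,Y,a=T[t]; a=np.radians(a); v=r[0]-[X,Y]; print(n,t,r,"in tray",(v@[[np.cos(a),-np.sin(a)],[np.sin(a),np.cos(a)]]).round(1))
  for k in("bottle","jar"): print(n,k,part(n,d,np.array(G[k][:2]),G[k][2]))
E
python3 plan.py 655 -178 7 83.5
```

```text
time_s: 36.8
eef_pos: [0.6557, -0.1775, 0.0079]
tool_rot: [[0.114, 0.994, 0.002], [0.994, -0.114, 0.0], [0.001, 0.002, -1.0]]
ft_force: [-0.1, 0.7, -2.1]
width: 0.547
time_s: 37.2
eef_pos: [0.6567, -0.1779, 0.0099]
tool_rot: [[0.114, 0.994, 0.005], [0.994, -0.114, -0.001], [-0.001, 0.005, -1.0]]
ft_force: [0.1, 0.7, 0.2]
width: 0.751
time_s: 38.4
eef_pos: [0.3921, -0.1469, 0.1963]
tool_rot: [[0.113, 0.994, 0.012], [0.994, -0.113, -0.006], [-0.005, 0.013, -1.0]]
ft_force: [1.1, -0.6, 0.4]
width: 0.749
side nut (array([655.2,  32.3]), array([34.2, 30.5]), -82.5, 190, np.float64(20.2)) in tray [-0.6 39.5]
side nut (array([658.5, -37.8]), array([33.6, 29.7]), 64.6, 211, np.float64(20.4)) in tray [ -3.9 -30.6]
side key (array([650.9, 156.8]), array([64.3, 18.7]), 3.5, 242, np.float64(18.3)) in tray [ -0.3 -33.8]
side key (array([645.6, 220.1]), array([65.2, 20.7]), 3.1, 224, np.float64(18.5)) in tray [-0.6 29.7]
side collar (array([ 656. , -177.8]), array([49.4, 48.6]), -84.8, 595, np.float64(18.0)) in tray [1.5 0.4]
side bottle (array([ 519.7, -292.3]), array([34.2, 31.6]), -16.6, 487, n
[... 281 characters left out ...]
) in tray [ -7.  -30.3]
top key (array([648.1, 155.8]), array([64.7, 17.1]), 4.5, 183, np.float64(20.1)) in tray [ -3.1 -34.6]
top key (array([642.2, 220.9]), array([64.9, 16.5]), 4.8, 190, np.float64(20.1)) in tray [-3.9 30.8]
top collar (array([ 652.6, -178. ]), array([49.9, 48.6]), 86.4, 277, np.float64(18.8)) in tray [-1.9 -0.2]
top bottle (array([ 516.4, -290.9]), array([32.9, 32.3]), -1.1, 176, np.float64(39.1))
top jar (array([425.1, 212.3]), array([38.4, 38.1]), -63.3, 241, np.float64(42.4))
t 38.5 p [ 394.6 -147.7  196.5] head 83.5 q6 -2.1 tilt [ 0.0139 -0.0067] F [ 0.3 -1.  -0.4] w 63.8
turn z 0.001 -> then shift tool x -0.0006 y 0.2622 z 0.1895
tilt fix (now): turn x 0.015 y 0.005
```

View pics/side9.png

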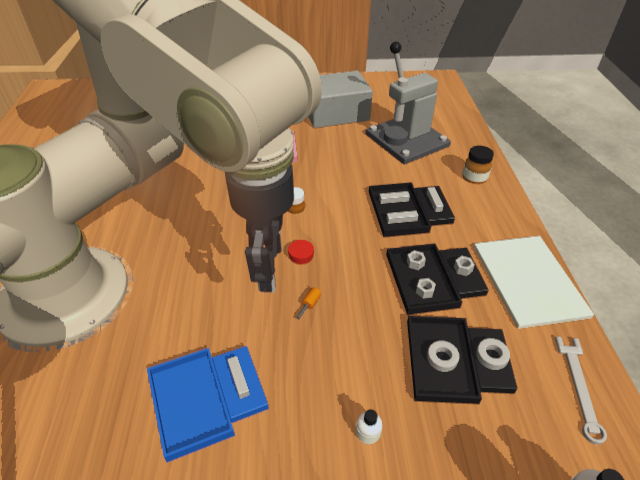

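View pics/top9.png

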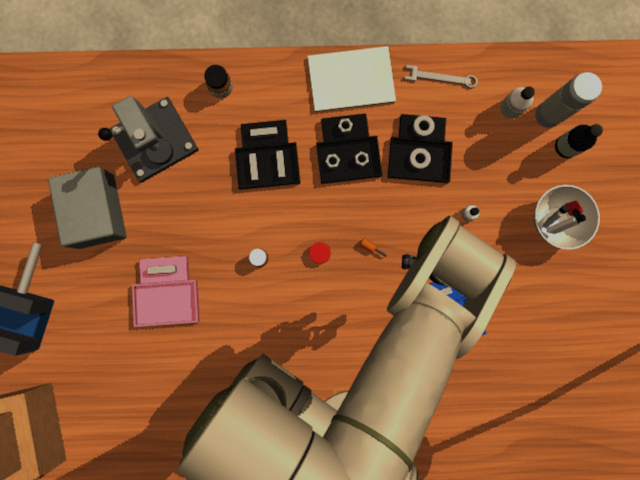

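Both views show the keys at top (165,267), the nuts at (160,347) and the collar at (158,420), all lying in the matching black trays. The bottle (213,470) and jar (258,258) are unmoved, and the arm is clear.

```bash
python3 -m handwheel '[[[0,0,0,0,0,0],[0,0,0,0,0,0],[0,0,0,0,0,0]]]' >/dev/null; python3 -c "from cell import manip; print(manip.job_done())"
```

```text
the job is handed in; nothing more can be done
None
```

All five parts are sorted into the matching black trays, and the job was handed in at about 39 s of the 136 s allowed; it reported no verdict. The blue and pink look-alike trays were left alone.

**Last checks:** both cameras show every part flat on its tray floor, with top faces within about 1 mm of the expected height. The nuts and the keys lie about 65–70 mm apart and do not touch. Every part is at least 29 mm inside the judging limits. The bottle and jar measured within about 2 mm of where they started, and the gripper was well clear at about 196 mm up.

**Disagreements:**
- The two cameras differ by 3–4 mm in x, which is too little to matter here.
- The last side view of the jar was partly hidden by the arm, so for the jar I relied on the top view.
- The first nut was gripped a few millimetres off centre because the arm drifted during a fast descent. I slowed the later descents, and that nut still landed flat.

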